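# Put the rolling pin away in its grooved cradle, home against the stop

## Task

Put the little rolling pin away: lay it in the V-groove of its wooden cradle and push it along the groove, under the bridge, until its end sits against the rubber buffer of the stop. Press it home with a light but definite push held for a moment, never ramming the buffer, and leave the pin lying in the groove touching it. Leave the jar, the egg timer and the tin where they are.

Things in the scene. Friction and masses are not known exactly. Their poses are not given: they have to be found in the camera images.
- pin: small rolling pin: plain pale wooden rod, round, 30 mm in diameter, 180 mm long, 0.11 to 0.22 kg, with a thin darker ring near each end. Lies loose on the worktop to the left of the cradle and can roll. Origin at its centre, on its axis; its y axis runs along the rod. Both ends are alike, either may lead.
- cradle: wooden cradle, fixed, 340 mm long (y), 70 mm wide (x), V-groove of 90 degrees along its length at x = 0. Origin: centre of its underside. Bottom of the V at z = 12 mm, its upper edges at z = 26 mm and x = +-14 mm, nothing higher beside them except bridge and stop. The pin lies in it with its axis at z = 33 mm. Open end at y = +170 mm; the groove is free from above from there to y = -50 mm.
- stop: wooden stop block, fixed astride the groove beyond the bridge: 46 mm wide, 22 mm long, top at z = 58 mm. Axes as the cradle's; origin at worktop height below its front face, which looks along +y and is 130 to 145 mm from the cradle's origin toward -y. From that face an adjusting screw carries the buffer, see buffer_rest.
- buffer_rest (a point): point on the stop's front face, 33 mm above the worktop on the groove's middle line. The buffer, a black rubber disc 22 mm in diameter, stands before it with its face 8 to 38 mm from here along +y: the screw is set anew each time and not reported; find it by feel or sight. The buffer yields 1 mm per 6 N: pressing with 3 to 10 N seats the pin, over 15 N is ramming. Sliding the pin takes 1 to 4 N.
- bridge (a point): middle of the underside of the bridge, a wooden arch over the groove of the cradle: 25 mm long (cradle y = -50 to -75 mm), opening 48 mm wide and up to z = 53 mm, outside 64 mm wide, top at z = 63 mm. The pin goes under it toward -y, to the stop behind it.
- jar: bystander: low glass spice jar with a yellow-brown lid, 45 mm in diameter, 75 mm high, origin at the centre of its underside; stands at the near edge between pin and cradle
- timer: bystander: round egg timer, white above and green below, 62 mm in diameter, 40 mm high, origin at the centre of its underside; stands in front of the stop end of the cradle
- tin: bystander: small food tin, 57 mm in diameter, 72 mm high, origin at the centre of its underside; stands to the right of the egg timer

How it is judged (in metres and radians):
On the way, in this order (a step that is already met when the one before it is completed fails the run):
1. the pin lies in the V-groove (x of pin in the frame of cradle between -0.003 and 0.003 m and z of pin in the frame of cradle between 0.03 and 0.036 m and angle between the y axis of pin and the y axis of cradle, either way round below 0.05 rad), for 0.1 s.
2. the pin, lying in the groove, is pressed against the buffer of the stop with more than 2 N (all of step 1 and contact force between pin and stop above 2 N), for 0.2 s.
At the end, for the whole second after the job is handed in: the pin lies still in the V-groove (axis within 3 mm of the groove's middle line and of its seated height, within 0.05 rad of the groove's direction), its end still touching the buffer (resting contact force above 0.2 N), released; jar, timer and tin upright and within 3 cm of where they stood (all of step 1 and contact force between pin and stop above 0.2 N and linear speed of pin below 0.01 m/s).
It fails at once if the pin is rammed against the stop with more than 15 N (contact force between pin and stop above 15 N).
It fails at once if the spice jar is shoved more than 3 cm or tipped over (distance of jar from where it was at the start of the episode above 0.03 m or angle between jar's own z axis and vertical above 0.5 rad).
It fails at once if the egg timer is shoved more than 3 cm or tipped over (distance of timer from where it was at the start of the episode above 0.03 m or angle between timer's own z axis and vertical above 0.5 rad).
It fails at once if the tin is shoved more than 3 cm or tipped over (distance of tin from where it was at the start of the episode above 0.03 m or angle between tin's own z axis and vertical above 0.5 rad).
It also fails if it takes over 54 s, if anything falls off the work surface, if the arm or the gripper's body presses on something with over 40 N, if the wrist force passes 120 N, or if a joint passes its speed limit or range.

## Robot

A 6-joint arm with a two-finger parallel gripper is mounted at the origin on a cart in front of the work surface, level with it; the furniture and walls round the work are solid. World frame = base frame: x ahead of the robot, y to its left, z up, the work surface at z = 0. Lengths are in mm, angles in rad, forces in N, time in s.
With the tool pointing down it reaches from about 400 to 925 mm from the base axis. Payload 12.5 kg.
Tool frame: the origin (TCP) lies midway between the tips of the shut fingers; the grasp point (between the pads) lies env.grasp_offset behind it (env.grasp_offset is the distance from the TCP to the grasp point, in mm); x points along the fingers, y is the direction in which the jaws open and shut, and the axes are right-handed (so a half turn about x gives the same grasp; the last joint's range is limited). The gripper opens to 95 mm and grips with 3 to 60 N. Pads are 20 mm wide; open, the fingers measure 119 mm over their backs; the gripper's body (75 mm by 180 mm) begins 59 mm behind the grasp point.
Start: joints at [1.142, 0.491, 1.559, -0, 1.092, -0.106], TCP at [198.249, 592.745, 189.161] pointing down, gripper open.
Joint ranges: [-3.1, 3.1], [-0.84, 2.19], [0.05, 2.79], [-1.13, 4.28], [0.06, 2.93], [-2.69, 2.69]. Speed limits (rad/s): [2.22, 2.22, 2.79, 3.14, 3.14, 3.14].

## Interface

Orientations are given as [roll, pitch, yaw] about the fixed x, y, z axes, in that order (R = Rz(yaw) Ry(pitch) Rx(roll)).
In Python, from cell import env gives the robot as it stands.
- The arm moves only by the tool apply_moves, never from a script. Its arguments are lists of equal length, an entry for each row: "offset": the shift along the world's x, y, z in units of 25 mm (1.0 is 25 mm), a list of three; "yaw": the turn about the world's z in units of 6 degrees (1.0 is 6 degrees); "jaw": the closure, from -1 (fully open) to 1 (shut), so that 0 is half open. A call has 1 to 20 rows; each row is the pose to reach, as a shift and turn from the pose measured when the call began; what a row does not reach only later rows make up. A row lasts 1/8 s, in which the tool goes at most 62.5 mm and 10.7 degrees, less where a joint would pass 70% of its speed; a pose out of reach is approached as far as the arm can. A call with a gripper value outside its range is refused whole. The fingers move at their own pace and stop on an object; the grip force is fixed at half the most. Time passes only in rows, so rows that repeat a pose let the fingers close. It gives the time, the measured TCP pose, the force and the opening at its end, in the units of the state.
- env.state(): the state, without advancing time (a new reading comes with each control period).
- env.read_camera(name): name is "scene" or "top"; returns a dict with "frame" (400x640x3 uint8, red, green, blue), "fx", "fy", "cx", "cy" (pixels), "xyz" and "rotation" of the camera in the world. Camera axes: x right, y down, z forward; pixel columns grow to the right and rows downward; lengths in mm; the calibration is good to about 2 mm. A picture is of the moment at which its call begins. There is no depth.
- env.job_done(): hands the job in, once; it reports no verdict.
The state is a dict: "t": time; "joints": joint angles; "qvel": joint speeds; "tau": joint torques, N m; "eef_pos": TCP position; "tcp_rot": TCP orientation; "ft_force": force on the tool from outside, world axes, zero at the start; "moment": the same for the moment, N m; "opening": opening from 0.0 (shut) to 1.0 (fully open).
Only numpy, scipy, OpenCV 4.12 (cv2) and the standard library are available. Lean on these libraries where they do the work, as an engineer would, in place of code of your own. Each camera call takes 0.05 s, during which the arm holds its last target.

## Working session

There is one attempt and no reset: what is moved stays moved. The work goes in short steps, Python scripts to look and compute and a tool call to move; the robot and the scene stay as the last step left them, time stands still between calls to the robot, and variables do not carry over. Pictures are saved under pics/ and viewed, and the job is handed in when it is done.

Besides the shell and the picture viewer there is one more tool, called after "Emit:" by a JSON object that holds its "method" and its "body", one argument or row to a line. apply_moves: Moves the arm, as the interface text tells. Its arguments: {"type":"object","properties":{"offset":{"type":"array"},"yaw":{"type":"array"},"jaw":{"type":"array"}},"required":["offset","yaw","jaw"]}

```bash
ls; mkdir -p pics
python3 - <<'E'
from cell import env
import cv2
print(env.state(), env.grasp_offset)
for n in ("scene","top"):
    c=env.read_camera(n); cv2.imwrite(f"pics/{n}0.png",c["frame"][:,:,::-1])
    print(n,{k:v for k,v in c.items() if k!="frame"})
E
```

```text
pics
{'t': 0.0, 'joints': array([ 1.14239920e+00,  4.91553653e-01,  1.55950853e+00, -2.71431120e-05,
        1.09168879e+00, -1.05609524e-01]), 'qvel': array([-0.00119443, -0.00013815, -0.00147861,  0.00144813,  0.00149601,
       -0.00025265]), 'tau': array([ 1.23750931e-03, -6.12653661e+01, -2.58179158e+01,  6.92414911e-02,
        4.82725224e-02, -7.14011480e-05]), 'eef_pos': array([198.12248917, 592.44982564, 188.54509075]), 'tcp_rot': array([-1.6556267 ,  1.56963775, -1.97840178]), 'ft_force': array([-0.41404118, -0.51257609, -0.44458628]), 'moment': array([ 0.06073468,  0.0333558 , -0.00426242]), 'opening': 0.9992989076290445} 18.8
scene {'fx': 512.455632020394, 'fy': 512.455632020394, 'cx': 318.20992322508596, 'cy': 202.11761563445987, 'xyz': array([ -277.30480963, -1199.77874937,   730.94440451]), 'rotation': array([-2.00721149,  0.00515782, -0.55489482])}
top {'fx': 423.84792432387275, 'fy': 423.84792432387275, 'cx': 322.61783228371877, 'cy': 200.19307995204258, 'xyz': array([ 300.2423663 ,  -15.16947928, 1368.95831001]), 'rotation': array([-3.02708141, -0.02565277, -1.56443502])}
```

View pics/scene0.png

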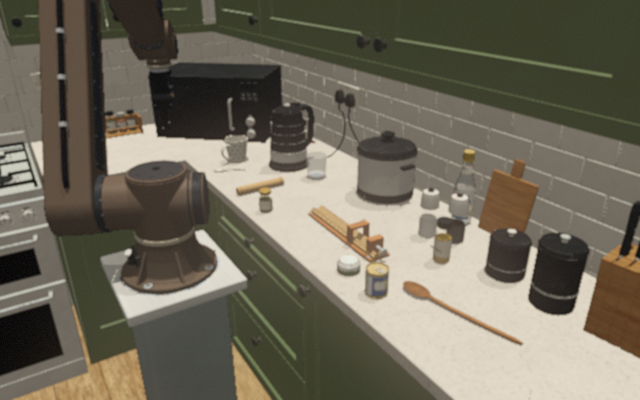

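View pics/top0.png

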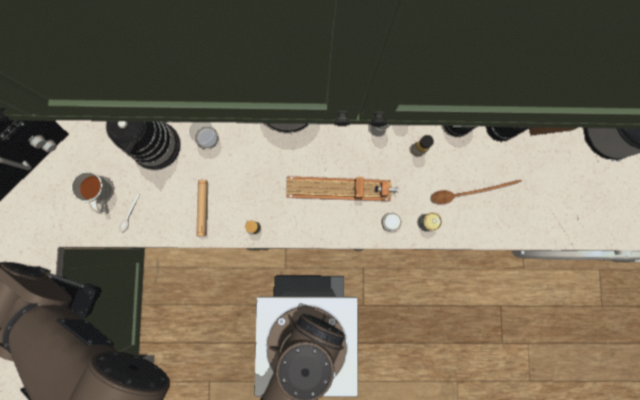

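The scene view shows the pin at about (260,186), the jar at (265,200) and the cradle from (312,210) to (380,255). In the top view the pin is at (202,208), the cradle at (338,189), the bridge at (360,188), the stop at (381,188), the timer at (391,222) and the tin at (430,221). I'll zoom in next.

```bash
cat > h.py <<'E'
import numpy as np, cv2
from scipy.spatial.transform import Rotation as R
from cell import env
def ray(c,u,v):
    d=R.from_euler('xyz',c["rotation"]).as_matrix()@np.array([(u-c["cx"])/c["fx"],(v-c["cy"])/c["fy"],1])
    return np.array(c["xyz"]),d
def onz(c,u,v,z):
    o,d=ray(c,u,v); return o+d*(z-o[2])/d[2]
def proj(c,p):
    q=R.from_euler('xyz',c["rotation"]).as_matrix().T@(np.array(p)-c["xyz"])
    return np.array([c["fx"]*q[0]/q[2]+c["cx"],c["fy"]*q[1]/q[2]+c["cy"]])
def crop(c,u0,v0,u1,v1,k,name):
    cv2.imwrite(name,cv2.resize(c["frame"][v0:v1,u0:u1,::-1],None,fx=k,fy=k,interpolation=cv2.INTER_CUBIC))
E
python3 - <<'E'
from h import *
c=env.read_camera("top")
crop(c,180,165,280,240,8,"pics/t1.png")
crop(c,280,165,405,240,6,"pics/t2.png")
s=env.read_camera("scene")
crop(s,300,200,400,275,8,"pics/s1.png")
f=c["frame"]
hsv=cv2.cvtColor(f,cv2.COLOR_RGB2HSV)
print(hsv[205,202],hsv[188,320],hsv[198,340],hsv[228,252],hsv[200,150])
m=((hsv[:,:,1]>80)&(hsv[:,:,0]<25)).astype(np.uint8)
m[:165]=0;m[242:]=0;m[:,:180]=0;m[:,410:]=0
cs,_=cv2.findContours(m,0,2)
for k in cs:
    if cv2.contourArea(k)<30: continue
    r=cv2.minAreaRect(k); b=cv2.boxPoints(r); print(r)
    for z in (15,26): print(z,[onz(c,*p,z)[:2].round(0).tolist() for p in b], onz(c,*r[0],z)[:2])
E
```

```text
[ 16 109 211] [ 16 101 169] [ 12 123 185] [ 18 145 200] [ 21  28 218]
((251.5, 226.5), (11.0, 13.0), 90.0)
15 [[387.0, 198.0], [388.0, 157.0], [353.0, 156.0], [352.0, 197.0]] [369.92174154 176.77197183]
26 [[387.0, 196.0], [387.0, 155.0], [352.0, 154.0], [352.0, 195.0]] [369.35564351 175.21257672]
((201.7074432373047, 207.53355407714844), (8.774393081665039, 55.17316436767578), 1.5911403894424438)
15 [[342.0, 349.0], [518.0, 351.0], [518.0, 323.0], [341.0, 322.0]] [429.10136899 336.3530264 ]
26 [[341.0, 346.0], [517.0, 348.0], [516.0, 321.0], [341.0, 319.0]] [428.05447632 333.49714263]
((338.33013916015625, 187.42111206054688), (104.04032897949219, 22.54873275756836), 2.0825653076171875)
15 [[466.0, 69.0], [540.0, 68.0], [531.0, -270.0], [457.0, -266.0]] [498.2445277  -99.43289065]
26 [[465.0, 68.0], [538.0, 67.0], [529.0, -268.0], [456.0, -264.0]] [496.6358934  -98.74830714]
```

```bash
ls pics
```

```text
s1.png
scene0.png
t1.png
t2.png
top0.png
```

View pics/t1.png

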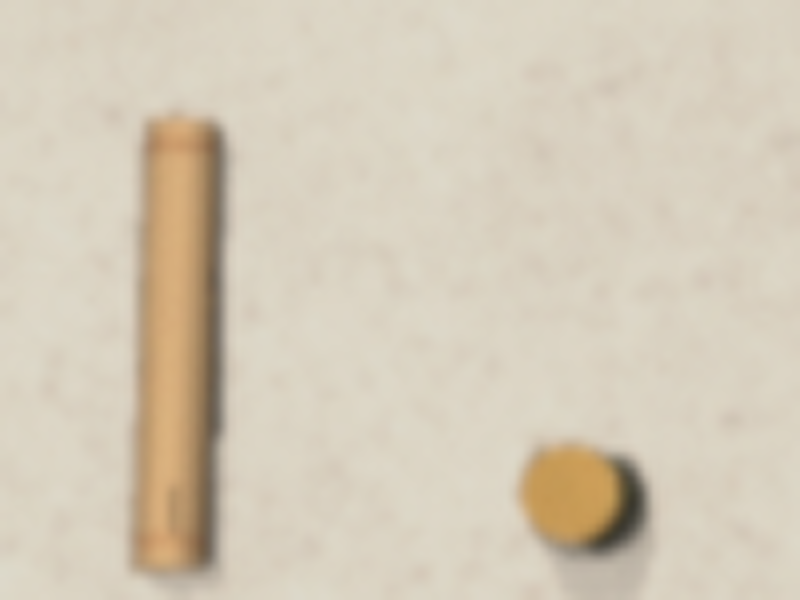

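View pics/t2.png

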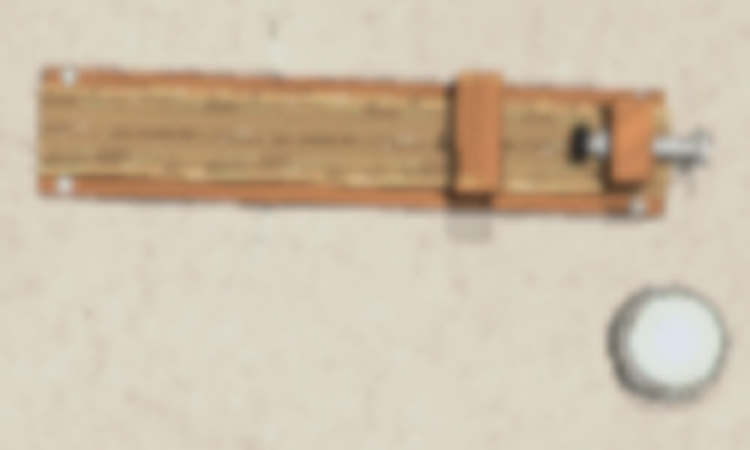

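View pics/s1.png

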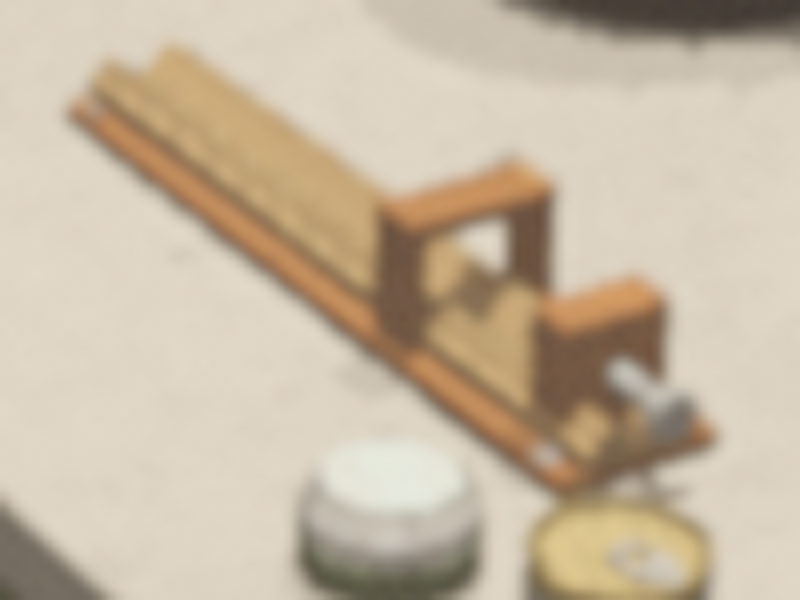

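The top crop shows the cradle's plate corners at about (286.7,176.3), (286.7,197.8), (390.7,180) and (390.7,200.7), with the black buffer face at about (375,189). The pin runs from (202.5,179.5) to (201.5,236). Next I'll measure these and check them in the other view.

```bash
cat > m.py <<'E'
from h import *
c=env.read_camera("top"); s=env.read_camera("scene")
for z in (3,8):
    P=[onz(c,280+u/6,165+v/6,z)[:2] for u,v in ((40,68),(40,197),(664,90),(664,214))]
    L=(P[0]+P[1])/2; Rr=(P[2]+P[3])/2; d=L-Rr
    print(z,[p.round(1).tolist() for p in P],"ctr",(L+Rr)/2,"len",np.linalg.norm(d),"yaw",np.degrees(np.arctan2(-d[0],d[1])), np.linalg.norm(P[0]-P[1]))
o=(L+Rr)/2; a=np.arctan2(-d[0],d[1])
M=lambda x,y,z:[o[0]+np.cos(a)*x-np.sin(a)*y,o[1]+np.sin(a)*x+np.cos(a)*y,z]
def loc(p): e=np.array(p[:2])-o; return np.cos(a)*e[0]+np.sin(a)*e[1],-np.sin(a)*e[0]+np.cos(a)*e[1]
print("buffer face",loc(onz(c,280+569/6,165+144/6,44)),"stop front top",loc(onz(c,280+611/6,165+142/6,58)))
print("bridge top front/back",loc(onz(c,280+457/6,165+130/6,63)),loc(onz(c,280+500/6,165+130/6,63)))
for n,p in dict(bridgeL=(-32,-50,63),bridgeR=(32,-50,63),brBackR=(32,-75,63),brBackL=(-32,-75,63),endL=(-35,170,6),stL=(-35,-170,6),stR=(35,-170,6)).items():
    print(n,((proj(s,M(*p))-[300,200])*8).round(0),((proj(c,M(*p))-[280,165])*6).round(0))
# pin in scene
hsv=cv2.cvtColor(s["frame"],cv2.COLOR_RGB2HSV)
m=((hsv[:,:,1]>80)&(hsv[:,:,0]<25)).astype(np.uint8); k=np.zeros_like(m);k[170:198,228:292]=1
cs,_=cv2.findContours(m*k,0,2); q=max(cs,key=cv2.contourArea); r=cv2.minAreaRect(q); print(r,onz(s,*r[0],15))
st=env.state(); print(R.from_euler('xyz',st["tcp_rot"]).as_matrix().round(3), st["eef_pos"], st["t"])
E
python3 m.py
```

```text
3 [[534.8, 68.5], [464.2, 67.3], [526.3, -271.8], [458.1, -271.0]] ctr [ 495.86342027 -101.75105566] len 339.40992693457747 yaw -1.2325618887405585 70.5774569734397
8 [[533.9, 68.2], [463.6, 67.0], [525.5, -270.9], [457.6, -270.1]] ctr [ 495.14736235 -101.43412953] len 338.16753935785744 yaw -1.2325618887405425 70.31911286272896
buffer face (np.float64(-2.616693675658781), np.float64(-112.04999258748126)) stop front top (np.float64(-2.918300162660101), np.float64(-131.99995673860673))
bridge top front/back (np.float64(0.10983351107312356), np.float64(-50.74163908433592)) (np.float64(0.819633816917698), np.float64(-73.15635611675401))
bridgeL [371. 197.] [454. 191.]
bridgeR [520. 155.] [457.  69.]
brBackR [560. 182.] [505.  71.]
brBackL [410. 226.] [502. 193.]
endL [ 58. 108.] [ 36. 197.]
stL [558. 492.] [664. 216.]
stR [724. 437.] [666.  89.]
((260.37640380859375, 188.79774475097656), (13.116806030273438, 46.54592514038086), 77.00537872314453) [415.36045473 309.48452749  15.        ]
[[-0.     0.317  0.948]
 [-0.     0.948 -0.317]
 [-1.    -0.    -0.   ]] [198.24089201 592.67060657 188.96807642] 0.3
```

Emit:
{"method": "apply_moves", "body": {
  "offset": [
    [2.3,-2.6,-0.9],
    [4.6,-5.1,-1.8],
    [6.9,-7.7,-2.7],
    [9.23,-10.27,-3.6],
    [9.23,-10.27,-3.6],
    [9.23,-10.27,-3.6],
    [9.23,-10.27,-3.6],
    [9.23,-10.27,-3.6]
  ],
  "yaw": [0.8,1.6,2.4,3.2,3.2,3.2,3.2,3.2],
  "jaw": [-1,-1,-1,-1,-1,-1,-1,-1]
}}

```text
t: 1.3
eef_pos: [428.9, 336.1, 99.1]
tcp_rot: [-2.052, 1.571, -2.04]
ft_force: [-1.0, -0.3, -0.1]
opening: 1.003
```

Run:
```python
from h import *
c=env.read_camera("top"); s=env.read_camera("scene")
crop(c,160,150,280,240,6,"pics/t3.png"); crop(s,200,130,320,220,6,"pics/s3.png")
st=env.state(); print(R.from_euler('xyz',st["tcp_rot"]).as_matrix().round(3), st["eef_pos"], st["t"],st["joints"])
for p in ((339,335,15),(519,337,15),(429,336,15)): print((proj(s,p)-[200,130])*6,(proj(c,p)-[160,150])*6)
```

```text
[[ 0.    -0.013  1.   ]
 [ 0.     1.     0.013]
 [-1.     0.     0.   ]] [428.43183305 336.73730192  99.27934651] 1.4 [ 5.44984306e-01  4.90621852e-01  1.85237397e+00 -2.11614962e-04
  7.98299612e-01 -1.03914417e+00]
[223.66387479 366.21392205] [246.16212199 515.38040007]
[496.56951311 300.94480358] [255.57897281 177.98015023]
[363.37791797 332.79939646] [250.90635898 345.39716733]
```

View pics/t3.png

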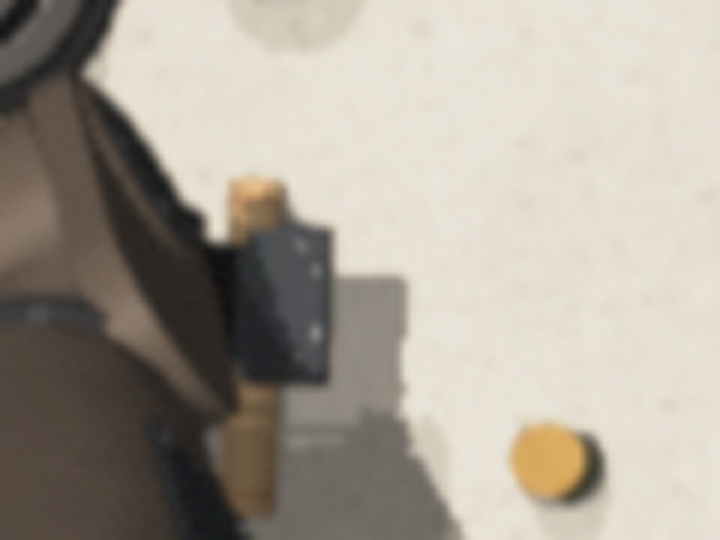

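View pics/s3.png

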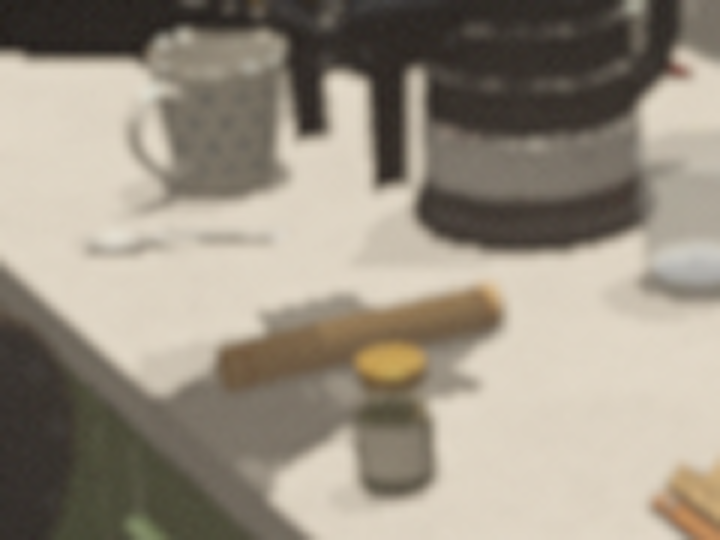

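The top crop shows the gripper straddling the pin. In the scene crop the pin runs from (225,368) to (495,302), which matches the projected measurement. I'll go down and grasp.

Emit:
{"method": "apply_moves", "body": {
  "offset": [
    [0,0,-1.2],
    [0,0,-2.4],
    [0,0,-3.2],
    [0,0,-3.6],
    [0,0,-3.6],
    [0,0,-3.6],
    [0,0,-3.6],
    [0,0,-3.6],
    [0,0,-3.6],
    [0,0,-3.6],
    [0,0,-3.6],
    [0,0,-3.6],
    [0,0,-3.6],
    [0,0,-3.6],
    [0,0,-3.6],
    [0,0,-3.6]
  ],
  "yaw": [0,0,0,0,0,0,0,0,0,0,0,0,0,0,0,0],
  "jaw": [-1,-1,-1,-1,-1,-0.5,0,0.3,0.6,1,1,1,1,1,1,1]
}}

```text
t: 3.4
eef_pos: [428.5, 336.7, 9.3]
tcp_rot: [0.137, 1.57, 0.151]
ft_force: [-0.0, 0.4, 0.2]
opening: 0.005
```

Opening is 0.005, so the grasp missed. I'll look.

Run:
```python
from h import *
c=env.read_camera("top"); s=env.read_camera("scene")
crop(c,160,150,280,240,6,"pics/t4.png"); crop(s,200,130,320,220,6,"pics/s4.png")
st=env.state(); print(st["opening"],st["ft_force"],st["eef_pos"])
```

```text
-0.0006104174283345132 [ 0.12626488 -0.06866015  0.47692706] [428.4272252  336.73472518   9.29114032]
```

View pics/t4.png

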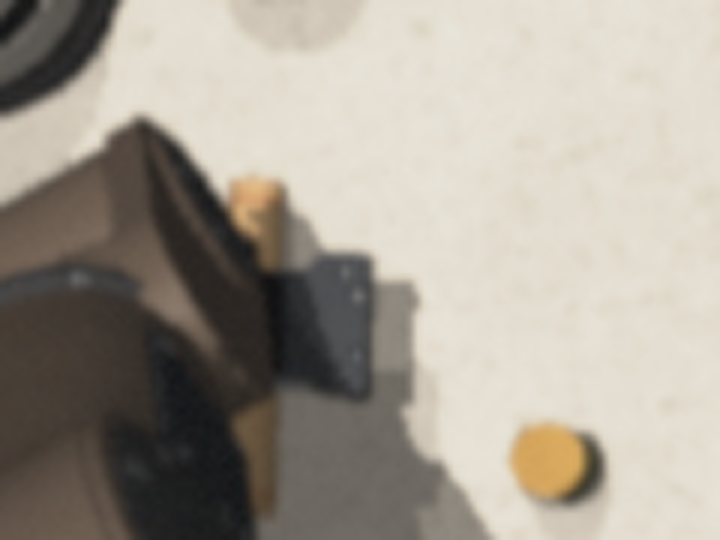

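View pics/s4.png

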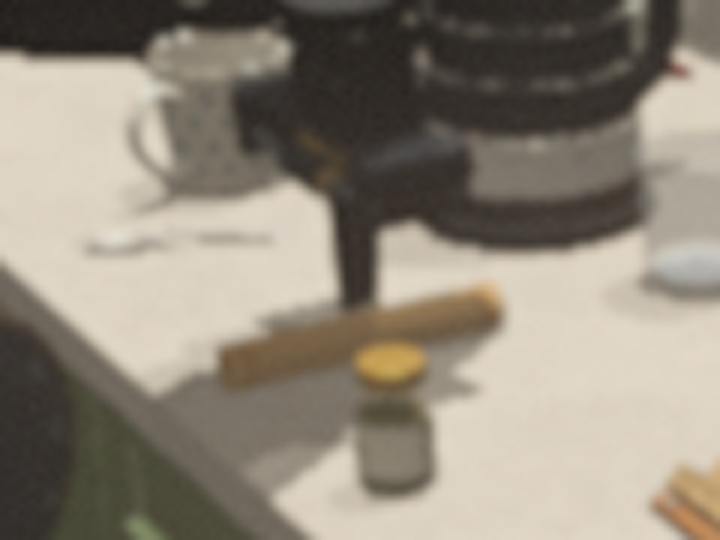

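Run:
```python
from h import *
s=env.read_camera("scene"); c=env.read_camera("top")
for p in ((428.5,336.4,99),(428.5,391,99),(428.5,282,99),(428.5,360,10),(428.5,336.7,99+78)):
    print(p,(proj(s,p)-[200,130])*6,(proj(c,p)-[160,150])*6)
# mean tips px at z=99 -> world, using tips midpoint
print(onz(s,200+351/6,130+159/6,99), onz(s,200+390/6,130+183/6,99),onz(s,200+312/6,130+135/6,99))
for z in (0,9): print(onz(s,200+355/6,130+305/6,z))
```

```text
(428.5, 336.4, 99) [354.68432857 199.85013662] [206.6679057  330.04587114]
(428.5, 391, 99) [314.5136684  172.47689915] [ 96.19361309 329.06203225]
(428.5, 282, 99) [396.63546254 228.43663102] [316.50340748 331.02402122]
(428.5, 360, 10) [345.45058946 327.36902303] [207.93962568 346.84375119]
(428.5, 336.7, 177) [347.08886475  71.4843682 ] [160.2261611  312.87672785]
[457.09285448 400.54590512  99.        ] [458.38862611 350.60170671  99.        ] [455.74173375 452.62347788  99.        ]
[ 4.58686312e+02  4.10514016e+02 -1.13686838e-13]
[449.624173   390.68674227   9.        ]
```

Both views put the fingers over the pin horizontally. However, the tips look about 22–25 mm higher than the reported TCP, and the fingers closed just above the pin without touching it. I'll open, go down in small steps and watch the force.

Emit:
{"method": "apply_moves", "body": {
  "offset": [
    [0,0,0],
    [0,0,0],
    [0,0,0],
    [0,0,0],
    [0,0,0],
    [0,0,0],
    [0,0,-0.2],
    [0,0,-0.4],
    [0,0,-0.4]
  ],
  "yaw": [0,0,0,0,0,0,0,0,0],
  "jaw": [-1,-1,-1,-1,-1,-1,-1,-1,-1]
}}

```text
t: 4.72
eef_pos: [428.2, 336.6, -1.3]
tcp_rot: [-2.397, 1.57, -2.384]
ft_force: [-0.0, -0.6, 0.6]
opening: 0.893
```

Run:
```python
from h import *
s=env.read_camera("scene")
crop(s,220,140,300,200,10,"pics/s5.png")
st=env.state(); print(st["opening"],st["ft_force"],st["eef_pos"])
for dy in (-53,53):
  for z in (0,10,20,30): print(dy,z,(proj(s,(428.5,336.7+dy,z))-[220,140])*10)
```

```text
0.932350880497661 [0.70370509 0.10995593 0.28753986] [428.30997794 336.63492556  -1.04776741]
-53 0 [472.52524994 544.19321835]
-53 10 [471.17038684 517.99080971]
-53 20 [469.80909133 491.66400116]
-53 30 [468.44131747 465.21190468]
53 0 [341.82729449 443.95824738]
53 10 [340.23582515 418.67673462]
53 20 [338.63713181 393.28046415]
53 30 [337.03116519 367.76865284]
```

View pics/s5.png

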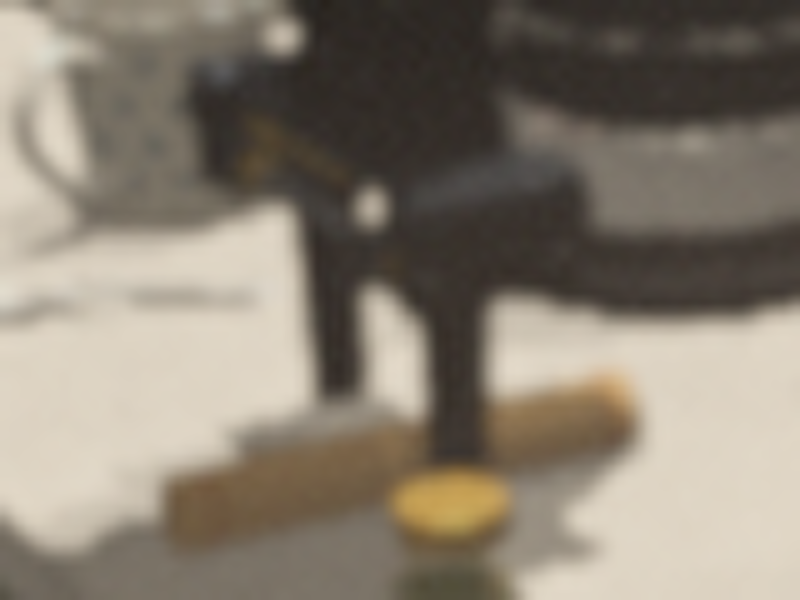

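The back fingertip is at about (340,392), which is a height of about 20 mm while the state reports -1 mm. So the tips sit about 20 mm above the reported TCP. I'll go down 11 mm more and close.

Emit:
{"method": "apply_moves", "body": {
  "offset": [
    [0,0,-0.2],
    [0,0,-0.44],
    [0,0,-0.44],
    [0,0,-0.44],
    [0,0,-0.44],
    [0,0,-0.44],
    [0,0,-0.44],
    [0,0,-0.44],
    [0,0,-0.44],
    [0,0,-0.44],
    [0,0,-0.44]
  ],
  "yaw": [0,0,0,0,0,0,0,0,0,0,0],
  "jaw": [-1,-1,-1,-0.5,0,0.3,0.6,1,1,1,1]
}}

```text
t: 6.15
eef_pos: [428.3, 336.7, -12.0]
tcp_rot: [-2.11, 1.57, -2.097]
ft_force: [0.4, -0.3, -0.3]
opening: 0.31
```

Emit:
{"method": "apply_moves", "body": {
  "offset": [
    [0,0,0.5],
    [0,0,1.5],
    [0,0,3.0],
    [0,0,4.5],
    [0,0,5.7],
    [0.3,-1.5,5.7],
    [0.6,-3.0,5.7],
    [0.9,-4.5,5.7],
    [1.2,-6.0,5.7],
    [1.5,-7.5,5.7],
    [1.8,-9.0,5.7],
    [2.1,-10.5,5.7],
    [2.3,-12.0,5.7],
    [2.55,-13.5,5.7],
    [2.75,-14.53,5.7],
    [2.75,-14.53,5.7],
    [2.75,-14.53,5.7],
    [2.75,-14.53,5.7],
    [2.75,-14.53,4.2],
    [2.75,-14.53,3.2]
  ],
  "yaw": [0,0,0,0,0,-1.5,-3,-4.5,-6,-7.5,-9,-10.5,-12,-13.5,-15,-15.3,-15.3,-15.3,-15.3,-15.3],
  "jaw": [1,1,1,1,1,1,1,1,1,1,1,1,1,1,1,1,1,1,1,1]
}}

```text
t: 8.65
eef_pos: [496.7, -25.7, 67.1]
tcp_rot: [-1.956, 1.57, 2.741]
ft_force: [-0.2, 0.1, -1.2]
opening: 0.31
```

Run:
```python
from h import *
c=env.read_camera("top"); s=env.read_camera("scene")
crop(c,270,150,400,240,6,"pics/t6.png"); crop(s,290,160,410,250,6,"pics/s6.png")
st=env.state(); print(R.from_euler('xyz',st["tcp_rot"]).as_matrix().round(3)[:,1], st["eef_pos"], st["t"],st["opening"],st["ft_force"])
p=st["eef_pos"]
for d in (-90,0,90): print((proj(s,p+[-np.sin(np.radians(-1.3))*d,d,27])-[290,160])*6,(proj(c,p+[0.022*d,d,27])-[270,150])*6)
```

```text
[ 1.    -0.016 -0.004] [495.81426102 -25.68675519  66.17889588] 8.75 0.308137871498011 [ 0.01496283 -0.38492184 -1.18959308]
[351.97751104 286.92379687] [451.53868937 211.25453385]
[252.61472749 220.45056282] [274.3627242  205.59462764]
[161.92318503 159.77834821] [ 96.63599608 199.91712725]
```

View pics/t6.png

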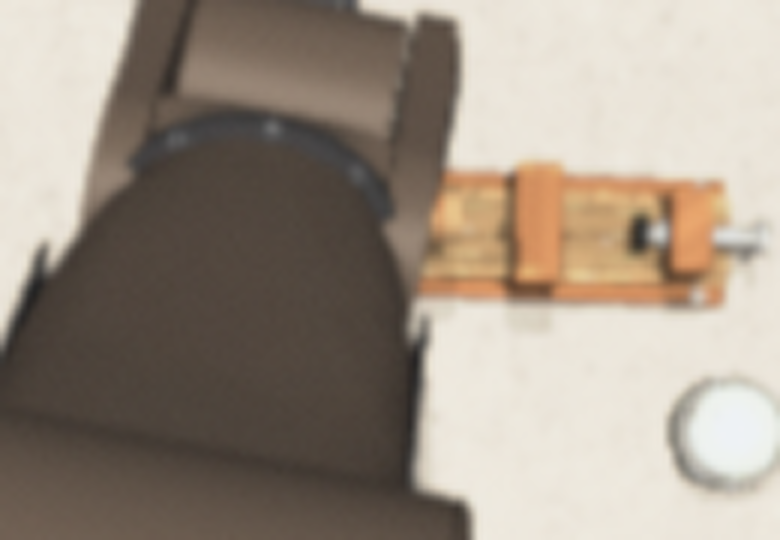

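View pics/s6.png

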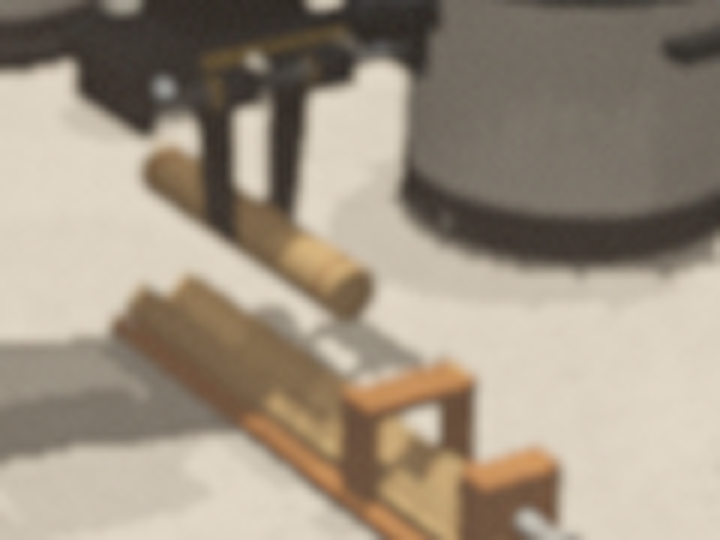

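The pin is held level over the groove, with its near end at about (350,293) and its far end at about (168,168) in the crop. The top crop shows the cradle with nothing moved. Lowering now.

Emit:
{"method": "apply_moves", "body": {
  "offset": [
    [0.02,0,-0.8],
    [0.02,0,-1.6],
    [0.02,0,-2.1],
    [0.02,0,-2.28],
    [0.02,0,-2.28],
    [0.02,0,-2.28]
  ],
  "yaw": [0,0,0,0,0,0],
  "jaw": [1,1,1,1,1,1]
}}

```text
t: 9.5
eef_pos: [496.8, -25.7, 9.8]
tcp_rot: [-1.804, 1.568, 2.892]
ft_force: [2.3, 0.5, -0.9]
opening: 0.306
```

Run:
```python
from h import *
s=env.read_camera("scene")
crop(s,300,180,380,240,10,"pics/s7.png")
st=env.state(); print(R.from_euler('xyz',st["tcp_rot"]).as_matrix().round(3)[:,1], st["eef_pos"], st["t"],st["opening"],st["ft_force"])
```

```text
[ 1.    -0.016 -0.003] [496.84833    -25.70538488   9.77430741] 9.55 0.30878461808318297 [ 1.36244847 -0.0722013   0.58189008]
```

View pics/s7.png

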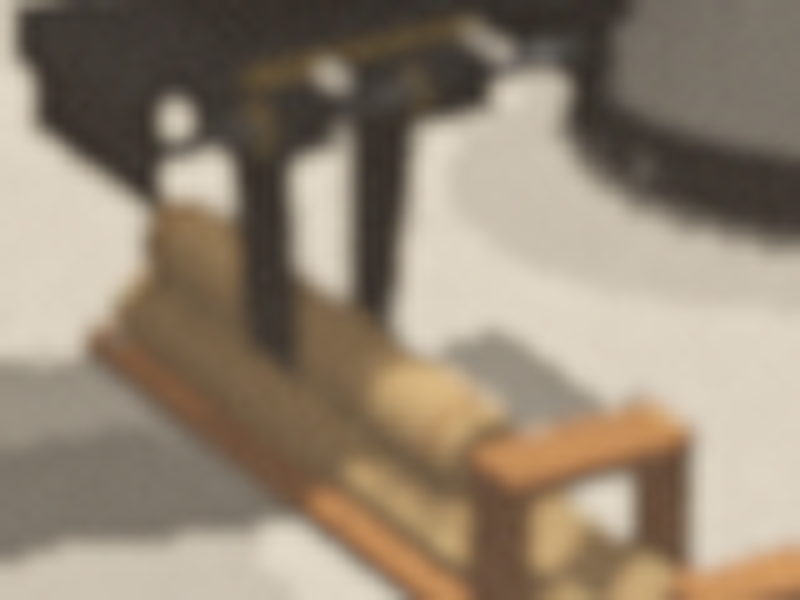

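The pin is almost seated. I'll lower a little more and release.

Emit:
{"method": "apply_moves", "body": {
  "offset": [
    [0.02,0,-0.06],
    [0.02,0,-0.1],
    [0.02,0,-0.1],
    [0.02,0,-0.1],
    [0.02,0,-0.1],
    [0.02,0,-0.1],
    [0.02,0,-0.1],
    [0.02,0,-0.1]
  ],
  "yaw": [0,0,0,0,0,0,0,0],
  "jaw": [1,1,0.5,0.2,0,0,0,0]
}}

```text
t: 10.55
eef_pos: [497.2, -25.7, 7.2]
tcp_rot: [-1.8, 1.568, 2.897]
ft_force: [0.0, 0.0, -0.5]
opening: 0.499
```

Run:
```python
from h import *
s=env.read_camera("scene")
crop(s,300,180,380,240,10,"pics/s8.png")
st=env.state(); print(st["eef_pos"], st["t"],st["opening"],st["ft_force"])
```

```text
[497.29488408 -25.7120858    7.22945666] 10.6 0.49855365113183564 [-0.03036794 -0.04649428  0.04186953]
```

View pics/s8.png

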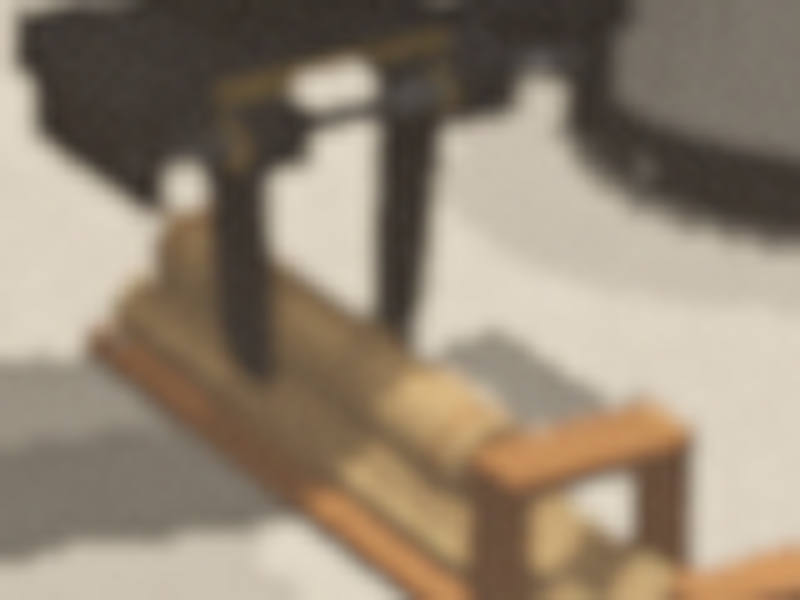

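The pin lies in the groove, released. Next I'll lift, go behind its open end, shut the fingers and come down to push.

Emit:
{"method": "apply_moves", "body": {
  "offset": [
    [0,0,1.0],
    [0,0,2.4],
    [0,0.5,2.6],
    [0.05,2.5,2.6],
    [0.1,4.5,2.6],
    [0.1,4.8,2.6],
    [0.1,4.8,2.6],
    [0.1,4.8,1.5],
    [0.1,4.8,0.4],
    [0.1,4.8,0.05],
    [0.1,4.8,0.05],
    [0.1,4.8,0.05]
  ],
  "yaw": [0,0,0,0,0,0,0,0,0,0,0,0],
  "jaw": [0,0,0,0.5,1,1,1,1,1,1,1,1]
}}

```text
t: 12.1
eef_pos: [500.2, 94.0, 9.2]
tcp_rot: [-1.95, 1.569, 2.746]
ft_force: [0.3, 0.1, -0.0]
opening: 0.006
```

Run:
```python
from h import *
s=env.read_camera("scene");c=env.read_camera("top")
crop(s,290,170,390,245,8,"pics/s9.png"); crop(c,270,160,400,220,6,"pics/t9.png")
st=env.state(); print(st["eef_pos"], st["t"],st["opening"],st["ft_force"])
```

```text
[500.23201148  94.21759492   9.27489173] 12.2 0.005882070882624353 [ 0.59466057  0.42028564 -0.31347672]
```

View pics/s9.png

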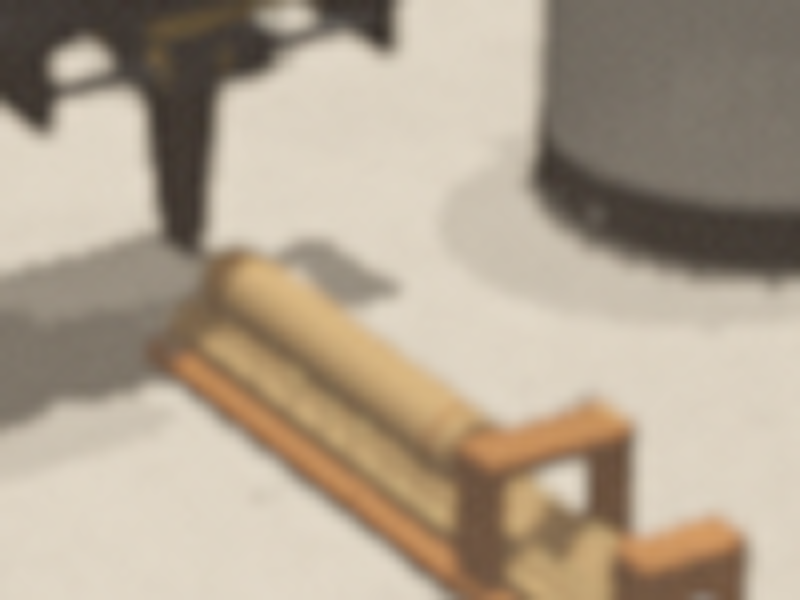

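View pics/t9.png

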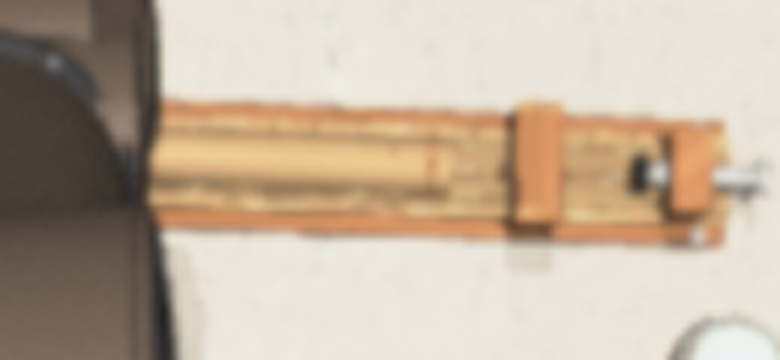

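The pin is seated in the groove, with its leading end at about (344.7,187) and the buffer face at about (375.3,189) in top-image pixels. The gap is about 96 mm. I'll push slowly and stop well short.

Emit:
{"method": "apply_moves", "body": {
  "offset": [
    [0,-0.25,0],
    [0,-0.5,0],
    [-0.01,-0.75,0],
    [-0.02,-1.0,0],
    [-0.02,-1.25,0],
    [-0.03,-1.5,0],
    [-0.03,-1.75,0],
    [-0.04,-2.0,0],
    [-0.04,-2.25,0],
    [-0.05,-2.5,0],
    [-0.06,-2.75,0],
    [-0.06,-3.0,0],
    [-0.07,-3.2,0],
    [-0.07,-3.4,0],
    [-0.07,-3.5,0],
    [-0.07,-3.5,0]
  ],
  "yaw": [0,0,0,0,0,0,0,0,0,0,0,0,0,0,0,0],
  "jaw": [1,1,1,1,1,1,1,1,1,1,1,1,1,1,1,1]
}}

```text
t: 14.2
eef_pos: [498.6, 6.5, 9.3]
tcp_rot: [-2.049, 1.569, 2.648]
ft_force: [1.3, -1.0, -0.2]
opening: 0.004
```

```bash
cat > look.py <<'E'
import sys
from h import *
n=sys.argv[1]
s=env.read_camera("scene");c=env.read_camera("top")
a=cv2.resize(s["frame"][170:245,290:390,::-1],(800,600),interpolation=cv2.INTER_CUBIC)
cv2.imwrite(f"pics/s{n}.png",a); crop(c,330,165,400,215,10,f"pics/t{n}.png")
st=env.state(); print(st["eef_pos"], st["t"],st["opening"],st["ft_force"])
E
python3 look.py 10
```

```text
[498.61876216   6.67052079   9.29070065] 14.3 0.005593303649416907 [0.54120218 0.51475496 0.25118912]
```

View pics/s10.png

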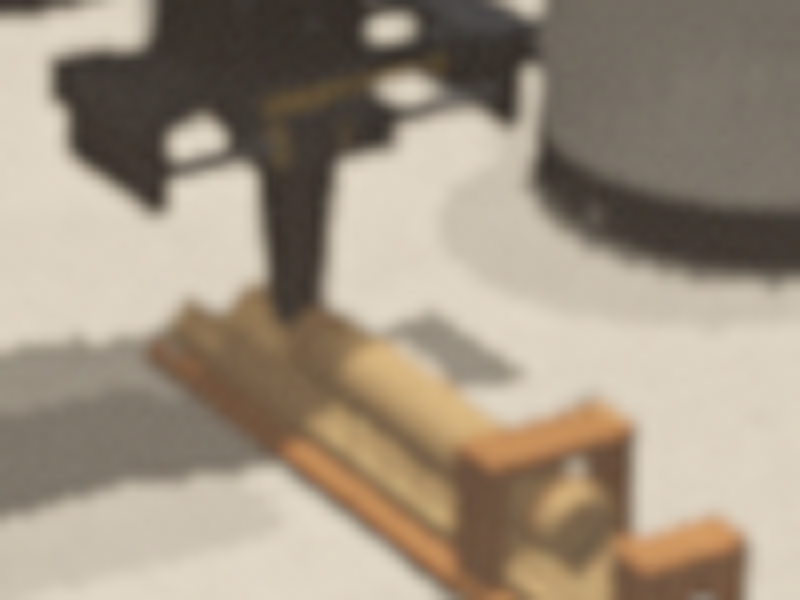

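View pics/t10.png

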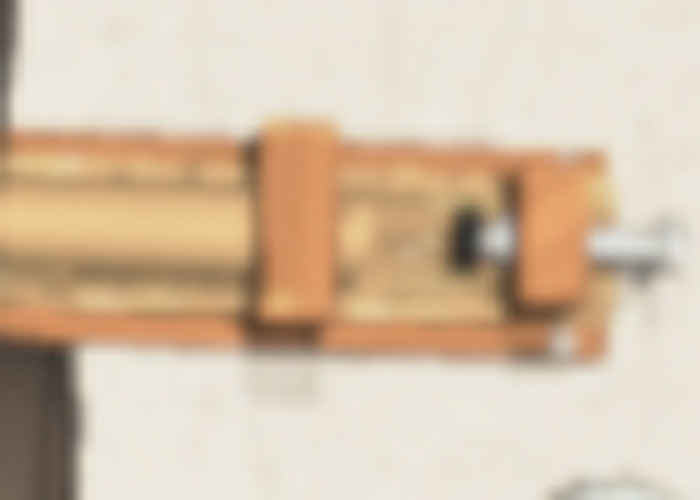

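The pin is through the bridge, its end at about crop (372,232) and the buffer face at about (452,238). The gap is about 25 mm. I'll close 19 mm of it and look again.

Emit:
{"method": "apply_moves", "body": {
  "offset": [
    [0,-0.15,0],
    [0,-0.3,0],
    [0,-0.45,0],
    [-0.01,-0.6,0],
    [-0.02,-0.7,0],
    [-0.02,-0.76,0],
    [-0.02,-0.76,0],
    [-0.02,-0.76,0]
  ],
  "yaw": [0,0,0,0,0,0,0,0],
  "jaw": [1,1,1,1,1,1,1,1]
}}

```text
t: 15.3
eef_pos: [498.1, -12.3, 9.3]
tcp_rot: [-2.03, 1.569, 2.667]
ft_force: [0.2, 0.4, 0.0]
opening: 0.004
```

```bash
python3 look.py 11
```

```text
[498.13002267 -12.29489612   9.30022529] 15.4 0.004565380266679025 [ 0.2304571  -0.14293415  0.00746748]
```

View pics/t11.png

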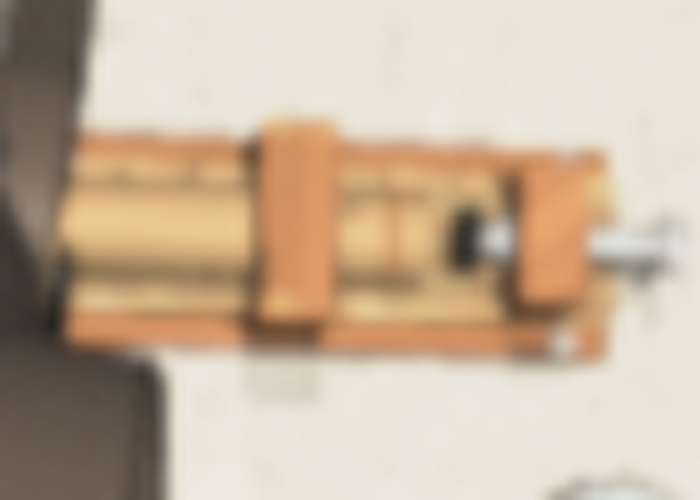

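The ring is at crop x of about 393 and the pin end at about 420, with the buffer face at about 450, so 6–9 mm remains. I'll creep on and watch the force.

Emit:
{"method": "apply_moves", "body": {
  "offset": [
    [0,-0.05,0],
    [0,-0.1,0],
    [0,-0.15,0],
    [0,-0.18,0],
    [0,-0.2,0]
  ],
  "yaw": [0,0,0,0,0],
  "jaw": [1,1,1,1,1]
}}

```text
t: 16.02
eef_pos: [498.0, -17.3, 9.3]
tcp_rot: [-2.011, 1.569, 2.686]
ft_force: [-1.7, 2.3, 0.4]
opening: 0.004
```

Emit:
{"method": "apply_moves", "body": {
  "offset": [
    [0,-0.02,0],
    [0,-0.04,0],
    [0,-0.04,0]
  ],
  "yaw": [0,0,0],
  "jaw": [1,1,1]
}}

```text
t: 16.4
eef_pos: [498.0, -18.4, 9.3]
tcp_rot: [-1.993, 1.569, 2.704]
ft_force: [-0.7, 0.8, 0.7]
opening: 0.004
```

Emit:
{"method": "apply_moves", "body": {
  "offset": [
    [0,-0.02,0],
    [0,-0.04,0]
  ],
  "yaw": [0,0],
  "jaw": [1,1]
}}

```text
t: 16.65
eef_pos: [498.0, -19.4, 9.3]
tcp_rot: [-1.991, 1.569, 2.705]
ft_force: [0.3, 1.7, 0.6]
opening: 0.002
```

```bash
python3 look.py 12
```

```text
[497.98721928 -19.38617553   9.29206056] 16.75 0.002424973726865371 [-0.43889161  1.26599286  0.77211153]
```

View pics/t12.png

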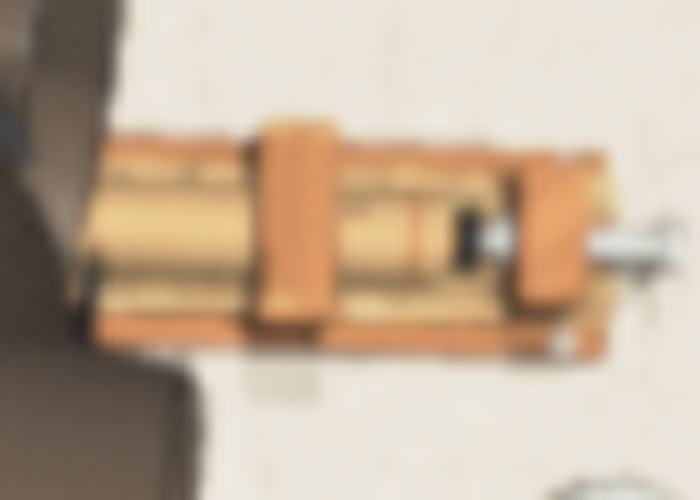

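The pin end (about 445) now looks very near the buffer face (about 452). I'll go on in half-millimetre steps.

Emit:
{"method": "apply_moves", "body": {
  "offset": [
    [0,-0.02,0],
    [0,-0.04,0],
    [0,-0.04,0]
  ],
  "yaw": [0,0,0],
  "jaw": [1,1,1]
}}

```text
t: 17.12
eef_pos: [498.0, -20.5, 9.3]
tcp_rot: [-1.961, 1.569, 2.735]
ft_force: [-1.9, 1.6, 0.7]
opening: 0.009
```

Emit:
{"method": "apply_moves", "body": {
  "offset": [
    [0,-0.02,0],
    [0,-0.02,0]
  ],
  "yaw": [0,0],
  "jaw": [1,1]
}}

```text
t: 17.38
eef_pos: [498.0, -21.0, 9.3]
tcp_rot: [-1.963, 1.569, 2.733]
ft_force: [-0.4, 0.5, 0.8]
opening: 0.006
```

Emit:
{"method": "apply_moves", "body": {
  "offset": [
    [0,-0.02,0],
    [0,-0.02,0]
  ],
  "yaw": [0,0],
  "jaw": [1,1]
}}

```text
t: 17.62
eef_pos: [498.0, -21.5, 9.3]
tcp_rot: [-1.929, 1.569, 2.768]
ft_force: [-0.1, 0.2, 0.7]
opening: 0.005
```

Emit:
{"method": "apply_moves", "body": {
  "offset": [
    [0,-0.02,0],
    [0,-0.02,0]
  ],
  "yaw": [0,0],
  "jaw": [1,1]
}}

```text
t: 17.88
eef_pos: [498.0, -22.1, 9.3]
tcp_rot: [-1.933, 1.569, 2.763]
ft_force: [-0.0, 1.6, 0.9]
opening: 0.007
```

Emit:
{"method": "apply_moves", "body": {
  "offset": [
    [0,-0.02,0],
    [0,-0.02,0]
  ],
  "yaw": [0,0],
  "jaw": [1,1]
}}

```text
t: 18.12
eef_pos: [498.0, -22.6, 9.3]
tcp_rot: [-1.934, 1.569, 2.762]
ft_force: [-0.4, 1.4, 0.0]
opening: 0.002
```

```bash
python3 look.py 13
```

```text
[498.05977385 -22.63132166   9.28294659] 18.225 0.0028387534046371583 [-0.55016811  0.43985587  0.94308962]
```

View pics/t13.png

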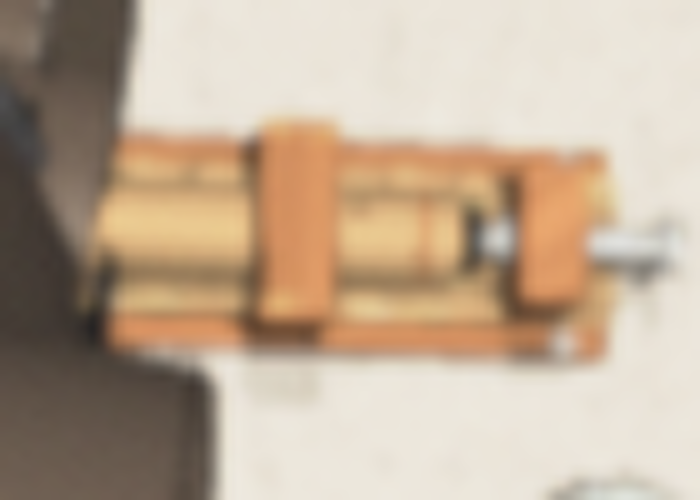

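View pics/s13.png

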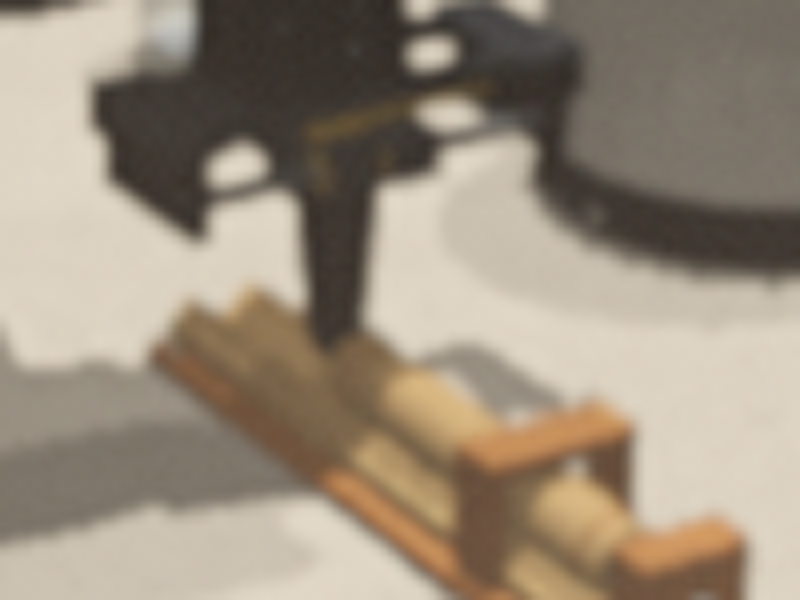

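Emit:
{"method": "apply_moves", "body": {
  "offset": [
    [0,-0.02,0],
    [0,-0.02,0]
  ],
  "yaw": [0,0],
  "jaw": [1,1]
}}

```text
t: 18.48
eef_pos: [498.0, -23.1, 9.3]
tcp_rot: [-1.961, 1.569, 2.735]
ft_force: [-0.6, 2.6, 0.8]
opening: 0.007
```

```bash
cat > f.py <<'E'
from cell import env
import numpy as np
a=[env.state() for _ in range(5)]
print(np.array([x["ft_force"] for x in a]).round(2).tolist(), a[-1]["eef_pos"],a[-1]["t"],a[-1]["moment"].round(2))
E
python3 f.py
```

```text
[[-0.59, 2.62, 0.8], [-0.59, 2.62, 0.8], [-0.59, 2.62, 0.8], [-0.59, 2.62, 0.8], [-0.59, 2.62, 0.8]] [498.03492081 -23.09933499   9.27062932] 18.475 [ 0.37  0.13 -0.02]
```

Emit:
{"method": "apply_moves", "body": {
  "offset": [
    [0,-0.02,0],
    [0,-0.02,0]
  ],
  "yaw": [0,0],
  "jaw": [1,1]
}}

```text
t: 18.73
eef_pos: [498.0, -23.4, 9.3]
tcp_rot: [-2.042, 1.569, 2.655]
ft_force: [0.7, 4.5, 1.1]
opening: 0.002
```

Emit:
{"method": "apply_moves", "body": {
  "offset": [
    [0,-0.02,0],
    [0,-0.02,0]
  ],
  "yaw": [0,0],
  "jaw": [1,1]
}}

```text
t: 18.98
eef_pos: [498.0, -23.7, 9.3]
tcp_rot: [-2.141, 1.569, 2.555]
ft_force: [-0.2, 6.5, 1.8]
opening: 0.006
```

Contact confirmed: force rises steadily to 6.5 N. One more small step, then hold.

Emit:
{"method": "apply_moves", "body": {
  "offset": [
    [0,-0.02,0],
    [0,-0.02,0],
    [0,-0.02,0],
    [0,-0.02,0],
    [0,-0.02,0]
  ],
  "yaw": [0,0,0,0,0],
  "jaw": [1,1,1,1,1]
}}

```text
t: 19.6
eef_pos: [498.0, -23.9, 9.3]
tcp_rot: [-2.264, 1.569, 2.432]
ft_force: [-0.8, 7.3, 0.7]
opening: 0.004
```

Emit:
{"method": "apply_moves", "body": {
  "offset": [
    [0,-0.01,0],
    [0,-0.01,0],
    [0,-0.01,0]
  ],
  "yaw": [0,0,0],
  "jaw": [1,1,1]
}}

```text
t: 19.98
eef_pos: [498.0, -23.9, 9.3]
tcp_rot: [-2.33, 1.569, 2.366]
ft_force: [-0.7, 6.7, 1.0]
opening: 0.004
```

Emit:
{"method": "apply_moves", "body": {
  "offset": [
    [0,-0.02,0],
    [0,-0.03,0],
    [0,-0.03,0],
    [0,-0.03,0],
    [0,-0.03,0]
  ],
  "yaw": [0,0,0,0,0],
  "jaw": [1,1,1,1,1]
}}

```text
t: 20.6
eef_pos: [498.0, -24.1, 9.3]
tcp_rot: [-2.454, 1.568, 2.242]
ft_force: [-0.1, 8.7, 1.7]
opening: 0.006
```

Held at 8.7 N. I'll back off gently, then lift away and check.

Emit:
{"method": "apply_moves", "body": {
  "offset": [
    [0,0.01,0],
    [0,0.02,0],
    [0,0.03,0],
    [0,0.05,0],
    [0,0.07,0],
    [0,0.1,0],
    [0,0.15,0],
    [0,0.3,0],
    [0,0.6,0],
    [0,1.0,0],
    [0,1.0,1.0],
    [0,1.0,3.0],
    [0,3.0,5.0],
    [-2.0,5.0,6.0],
    [-2.0,7.0,6.0],
    [-2.0,8.0,6.0],
    [-2.0,9.0,6.0],
    [-2.0,9.0,6.0]
  ],
  "yaw": [0,0,0,0,0,0,0,0,0,0,0,0,0,0,0,0,0,0],
  "jaw": [1,1,1,1,1,1,1,1,1,1,1,1,1,1,1,1,1,1]
}}

```text
t: 22.85
eef_pos: [447.4, 202.4, 159.2]
tcp_rot: [-2.463, 1.568, 2.236]
ft_force: [-0.1, -0.5, 0.2]
opening: 0.003
```

```bash
python3 look.py 14
python3 - <<'E'
from h import *
c=env.read_camera("top"); crop(c,240,150,440,240,4,"pics/t15.png")
E
```

```text
[447.60045298 200.84804266 159.15377984] 22.95 0.0019840149638493416 [ 0.54455192 -1.29394704  0.30270352]
```

View pics/t14.png

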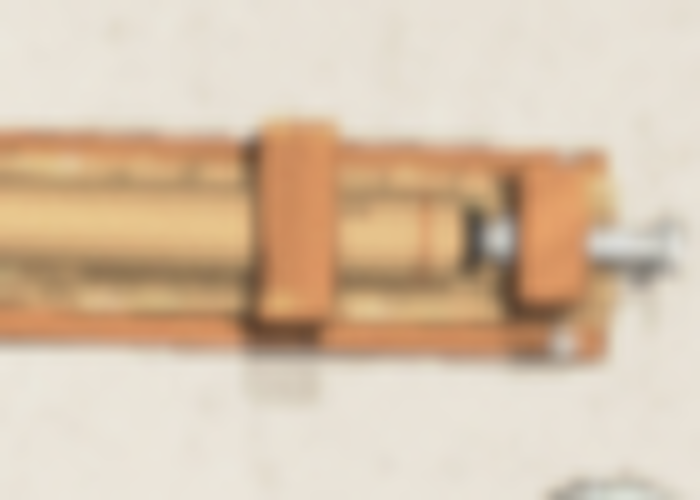

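View pics/s14.png

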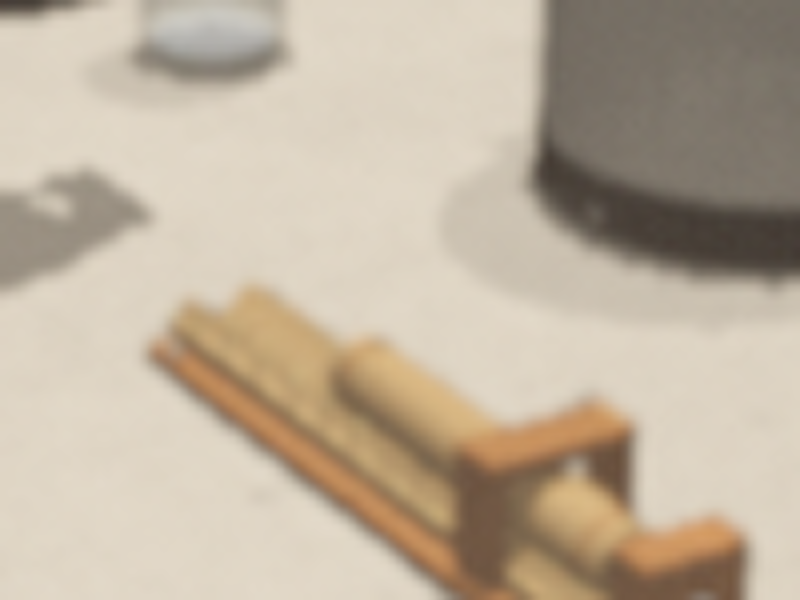

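View pics/t15.png

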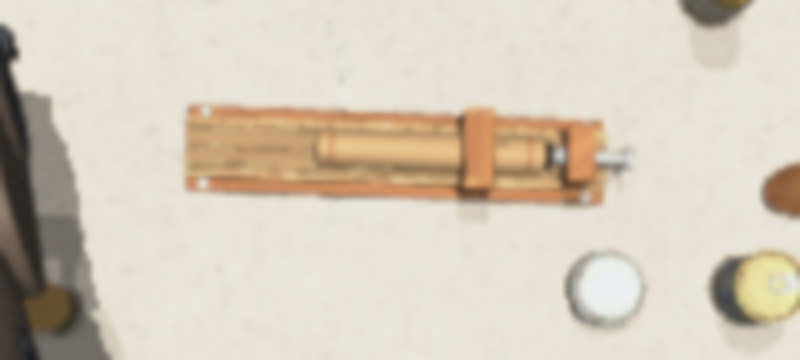

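The pin lies straight in the groove. Its end is at crop x of about 462, right against the black buffer with no gap, the same place as when it was pressed. The jar, timer and tin haven't moved. Handing in.

```bash
python3 -c "
from cell import env
print(env.job_done(), env.state()['t'])"
```

```text
the job is handed in; nothing more can be done
the job is handed in; nothing more can be done
```

The rolling pin is in the cradle's V-groove, under the bridge, with its end against the rubber buffer and the gripper clear of it. I handed the job in at about 23 s. The system reports no verdict, so I don't know the official result.

- **Grasp:** The first try closed just above the pin without touching it. In the pictures the fingertips sat about 20 mm higher than the reported TCP. I corrected for that, and the second grasp held (opening 0.31).
- **Placing and pushing:** I laid the pin in the groove, released it, and slid it under the bridge with the shut fingers. The wrist force read about 7 to 9 N for over a second, ending at 8.7 N. That includes sliding friction of 1 to 4 N, so the buffer itself took less.
- **Last checks:** After I backed off, the pictures show the pin straight in the groove with no gap at the buffer. Its end was in the same place as when pressed. The jar, timer and tin appear where they stood.
- **Not measured:** The resting contact force after release has no sensor, so I judged contact only by sight. The wrist force readings scatter by roughly 1 to 2 N.

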